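# Slide the tube carrier into its notch and latch it

## Robot

A 6-joint arm with a two-finger parallel gripper is mounted at the origin on the work surface. World frame = base frame: x ahead of the robot, y to its left, z up, the work surface at z = 0. Lengths are in mm, angles in degrees, forces in N, time in s.
With the tool pointing down it reaches from about 300 to 850 mm from the base axis. Payload 4.2 kg.
Tool frame: the origin (TCP) lies at the very end of the fingers, on their centre line; the grasp point (between the pads) lies 19 mm behind it (env.grasp_offset is the distance from the TCP to the grasp point, in mm); z points along the fingers, y is the line along which they close (so a half turn about z gives the same grasp; the last joint's range is limited). The gripper opens to 91 mm and grips with 3 to 60 N. Pads are 32 mm wide; open, the fingers measure 118 mm over their backs; the gripper's body (76 mm by 178 mm) begins 60 mm behind the grasp point.
Start: joints at [65.374, 18.312, 89.639, -0, 72.044, -1.146], TCP at [229.099, 527.406, 213.976] pointing down, gripper open.
Joint ranges: [-177.97, 177.97], [-48.28, 115.42], [12.27, 149.76], [-77.06, 257.06], [2.81, 150.46], [-146.56, 146.56]. Speed limits (degrees/s): [147.25, 147.25, 180, 180, 180, 180].

## Interface

Orientations are given as [roll, pitch, yaw] about the fixed x, y, z axes, in that order (R = Rz(yaw) Ry(pitch) Rx(roll)).
In Python, from workcell import env gives the robot as it stands. The module is installed in compiled form; this text tells all that it offers.
- The arm moves only by the tool send_rows, never from a script. Its argument "motion" is a list of rows, each an object of numbers: "tx", "ty", "tz": the shift along the tool's x, y, z in units of 500 mm (1.0 is 500 mm); "rx", "ry", "rz": the turn, a rotation vector about the tool's x, y, z in units of 30 degrees (1.0 is 30 degrees); "gripper": the closure, from -1 (fully open) to 1 (shut). In form: [{"tx": .., "ty": .., "tz": .., "rx": .., "ry": .., "rz": .., "gripper": ..}, ...]. A call has 1 to 12 rows; each row shifts and turns the commanded pose from where the row before left it, along the tool's axes as they then stand; what a row does not reach is not made up. A row lasts 1/8 s, in which the tool goes at most 62.5 mm and 10.7 degrees, less where a joint would pass 70% of its speed; a pose out of reach is approached as far as the arm can. A call with a number of a shift or a turn outside -1 to 1 is refused whole. A call with a gripper value outside its range is refused whole. The fingers move at their own pace and stop on an object; "grip_force" is the grip in N (left out, the last holds). Time passes only in rows, so rows that do not move let the fingers close. It gives the time, the measured TCP pose, the force, the opening and the grip force at its end, in the units of the state.
- env.state(): the state, without advancing time (a new reading comes with each control period).
- env.grab_frame(name): name is "side" or "top"; returns a dict with "frame" (420x560x3 uint8, red, green, blue), "vertical_fov" (degrees; the focal length in pixels is half the picture's height over the tangent of half this angle, whatever the lens; pixels are square), "cx", "cy" (the principal point, pixels), "rvec" (rotation vector, rad) and "tvec" (3), from world to camera coordinates, as OpenCV has them. Camera axes: x right, y down, z forward; pixel columns grow to the right and rows downward; lengths in mm; the calibration is good to about 2 mm. A picture is of the moment at which its call begins. There is no depth.
- env.job_done(): hands the job in; it is judged then, once.
The state is a dict: "time_s": time; "qpos": joint angles; "qvel": joint speeds; "effort": joint torques, N m; "ee_pos": TCP position; "ee_rot": TCP orientation; "force": force on the tool from outside, world axes, zero at the start; "torque": the same for the moment, N m; "gripper_width": finger opening in mm; "gripper_force": force on a finger pad.
Only numpy, scipy, OpenCV 4.12 (cv2) and the standard library are available. Lean on these libraries where they do the work, as an engineer would, in place of code of your own. Each camera call takes 0.05 s, during which the arm holds its last target. There are 200 camera calls.

## Task

Push the carrier board with the orange tube rack along its rails towards the yellow latch until you feel it drop into the locating notches, and do not push it past them. Then swing the yellow latch fully round, across the front of the dropped board, to lock it. Do it all by pushing with the fingertips: lift nothing, leave the tubes in the rack, and leave the other things on the bench where they are.

Things in the scene. Friction and masses are not known exactly. Their poses are not given: they have to be found in the camera images.
- station: Fixed guide: aluminium base, two steel rails, blue side walls; 255 long, 110 wide, 40 high. Origin on the bench, under the carrier's seated centre. x runs along the rails in the pushing direction (to the robot's right, up to 0.35 rad either way), y away from the robot, z up. Rails: x -170 to 85, at y +-32, tops 30 high. Walls at |y| 47 to 53, 40 high: 2 mm play each side of the board.
- notch (a point): Where the carrier's origin lies when seated: station x 0, y 0, 30 above the bench, axes as the station's. Both rails have notches 16 long and 7 deep, centred 50 before and 50 after this point; their upright walls stop a board that has dropped.
- carrier: Loose grey board, 120 (x) x 90 x 12, about 350 g (0.7 to 1.4 times), with an orange tube rack 84 x 86 x 36 high on its rear part; the front 36 is a bare lip. Origin: centre of the board's underside, axes as the station's. Two cross feet, 6 high and 12 long, at x +-50 ride on the rails: origin 36 above the bench sliding, 30 when dropped (play 2 mm either way). Starts at station x -85 to -45.
- push_face (a point): Middle of the upright flat rear face of board and rack, at carrier x -60, y 0, z 12. The face is 86 wide and 48 high (carrier z 0 to 48). Pushing it slides the carrier. Capped tubes stand up to 12 above the rack.
- latch (a joint): Angle of the yellow latch bar (rad), clockwise from above: 0 open, bar along station x, pointing past the rails' end; 1.57 end stop, bar across the lip of the dropped board, pointing to the robot. Starts 0 to 0.35. Light friction (0.6 N at the post), stays where left. Bar 16 wide, from 45 to 57 above the bench, end 80 from the pivot; clears a dropped board by 3, is blocked by one not dropped.
- latch_pivot (a point): Pivot axis of the latch at the bar's top, 57 above the bench; at station x = 48, y = 68.
- latch_post (a point): Centre of the top of the black post on the latch bar: diameter 12, standing 30 above the bar (height 57 to 87 above the bench), 68 from the pivot. Made to be pushed by a fingertip.
- tube_a: Loose blue-capped tube, diameter 13 at the cap, 44 tall, standing in a well of the orange rack, 12 showing. Origin at its foot, 16 above the carrier's origin.
- tube_b: Loose red-capped tube, the same, in another well.
- buffer_bottle: White bottle with blue cap, diameter 48, about 100 tall, upright on the far side of the station, beside the rails' starting end; origin at its foot. Leave alone.
- timer: White timer lying flat, 60 x 62 x 18, on the robot's side of the station. Origin under its centre. Leave alone.
- pipette: Pipette lying on the right of the bench, about 245 long, 26 high. Origin on the bench under its body. Leave alone.
- yellow_rack: Yellow tube rack 90 x 200 x 54 high, on the left. Origin under its centre. Leave alone.
- green_rack: Green tube rack 90 x 200 x 54 high, at the back. Origin under its centre. Leave alone.
- tip_jar: Glass jar with blue lid, diameter 72, 110 tall, at the back. Origin under its centre. Leave alone.
Mind the look-alikes: they are no part of the job. Leave any green or purple look-alike of the carrier alone.

How it is judged (in metres and radians):
On the way, in this order (a step that is already met when the one before it is completed fails the run):
1. the carrier has dropped into the notches, the latch still open (x of carrier in the frame of station between -0.005 and 0.005 m and z of carrier in the frame of station between 0.027 and 0.032 m and angle between carrier's own z axis and vertical below 0.03 rad and angle between the x axis of carrier and the x axis of station, either way round below 0.06 rad and value of joint latch below 0.7 rad), for 0.2 s.
2. the latch is swung fully across the dropped carrier (x of carrier in the frame of station between -0.005 and 0.005 m and z of carrier in the frame of station between 0.027 and 0.032 m and angle between carrier's own z axis and vertical below 0.03 rad and angle between the x axis of carrier and the x axis of station, either way round below 0.06 rad and value of joint latch above 1.42 rad), for 0.2 s.
At the end, for the whole second after the job is handed in: The carrier rests level in the notches (underside 27 to 32 mm above the bench, within 5 mm of the notch position along the rails), still, the latch is within 0.15 rad of its closed stop, both loose tubes stand in their wells and no other thing has moved more than 25 mm (all of step 2 and linear speed of carrier below 0.01 m/s and z of each of tube_a, tube_b in the frame of carrier below 0.022 m and distance of each of buffer_bottle, timer, pipette, yellow_rack, green_rack, tip_jar from where it was at the start of the episode below 0.025 m); the robot touches nothing.
It fails at once if the carrier is lifted off its rails (10 mm above its sliding height) (z of carrier in the frame of station above 0.046 m).
It fails at once if the carrier is pushed more than 12 mm past the notches (x of carrier in the frame of station above 0.012 m).
It fails at once if a tube is pulled up out of the rack (z of any of tube_a, tube_b in the frame of carrier above 0.03 m).
It fails at once if another thing on the bench is moved more than 25 mm (distance of any of buffer_bottle, timer, pipette, yellow_rack, green_rack, tip_jar from where it was at the start of the episode above 0.025 m).
It also fails if it takes over 48 s, if anything falls off the work surface, if the arm or the gripper's body presses on something with over 40 N, if the wrist force passes 120 N, or if a joint passes its speed limit or range.

## Working session

There is one attempt and no reset: what is moved stays moved. The work goes in short steps, Python scripts to look and compute and a tool call to move; the robot and the scene stay as the last step left them, time stands still between calls to the robot, and variables do not carry over. Pictures are saved under pics/ and viewed, at most 10 in all, crops included, and the job is handed in when it is done.

Besides the shell and the picture viewer there is one more tool, called after ">>>" as name(argument=value, ...), one argument or row to a line, values as JSON. send_rows: Moves the arm, as the interface text tells. Shifts and turns lie within -1 to 1; 1 stands for 500 mm of shift or 30 degrees of turn. Its arguments: {"type":"object","properties":{"motion":{"type":"array"},"grip_force":{"type":"number"}},"required":["motion"]}

```bash
mkdir -p pics; cat > h.py <<'E'
import numpy as np, cv2, pickle
from workcell import env
def grab(n):
    g=env.grab_frame(n); pickle.dump(g,open(n+'.pkl','wb')); return g
def load(n): return pickle.load(open(n+'.pkl','rb'))
def K(g):
    f=210/np.tan(np.radians(g['vertical_fov'])/2); return np.array([[f,0,g['cx']],[0,f,g['cy']],[0,0,1.]])
def plane(g,uv,z):
    R=cv2.Rodrigues(np.array(g['rvec'],float))[0]; t=np.array(g['tvec'],float).ravel()
    c=-R.T@t; d=(R.T@np.linalg.inv(K(g))@np.c_[np.atleast_2d(uv),np.ones(len(np.atleast_2d(uv)))].T).T
    return c+d*((z-c[2])/d[:,2])[:,None]
def proj(g,P): return cv2.projectPoints(np.atleast_2d(np.array(P,float)),np.array(g['rvec'],float),np.array(g['tvec'],float),K(g),None)[0][:,0]
E
python3 - <<'E'
from h import *
print(env.state())
ims=[]
for n in('top','side'):
    g=grab(n); print({k:v for k,v in g.items() if k!='frame'}); 
    cv2.imwrite(f'pics/{n}0.png',cv2.resize(g['frame'][:,:,::-1],None,fx=1.4,fy=1.4,interpolation=cv2.INTER_CUBIC))
E
```

```text
{'time_s': 0.0, 'qpos': array([ 6.53763800e+01,  1.83504642e+01,  8.97054079e+01,  5.51679813e-04,
        7.20444507e+01, -1.14608729e+00]), 'qvel': array([-0.00384033, -0.12334502, -0.01024886,  0.03965567,  0.04811788,
       -0.0027515 ]), 'effort': array([ 6.48019450e-04, -4.12464058e+01, -2.31977212e+01,  7.28400098e-02,
        4.55068960e-02, -1.37370989e-04]), 'ee_pos': array([228.86240514, 526.94299991, 213.13884902]), 'ee_rot': array([-1.79899708e+02, -2.53102912e-03,  1.56522295e+02]), 'force': array([0.39066175, 0.11776497, 0.19205352]), 'torque': array([-0.0606052 ,  0.03409957,  0.00724205]), 'gripper_force': 0.0, 'gripper_width': 91.08815235495071}
{'vertical_fov': 54.23952198347532, 'cx': 286.1343354128926, 'cy': 210.37495794793335, 'rvec': array([ 2.14933451, -2.12214616,  0.19883376]), 'tvec': array([  -2.5508547 ,  596.03353144, 1180.21488993])}
{'vertical_fov': 57.96583937404402, 'cx': 276.5913948490838, 'cy': 205.7519583052606, 'rvec': array([ 0.15879481, -2.90367739,  1.07073424]), 'tvec': array([588.64014666,  71.4671479 , 981.62998091])}
```

View pics/top0.png

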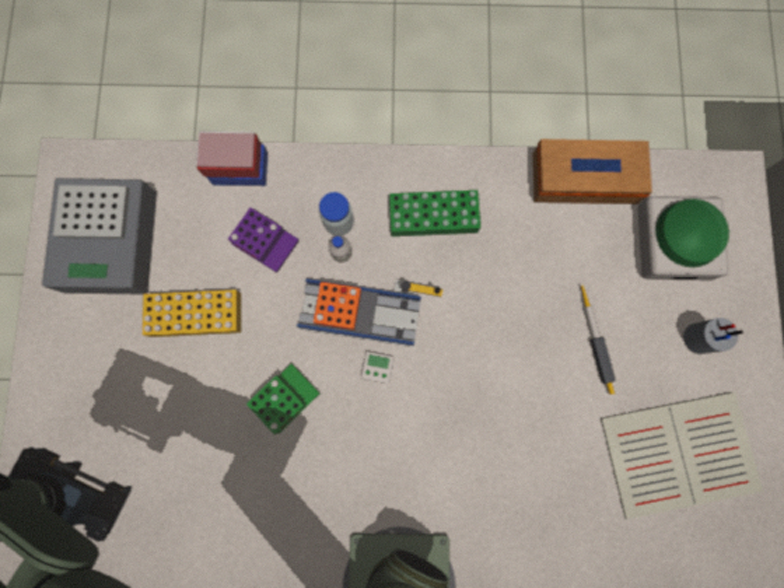

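View pics/side0.png

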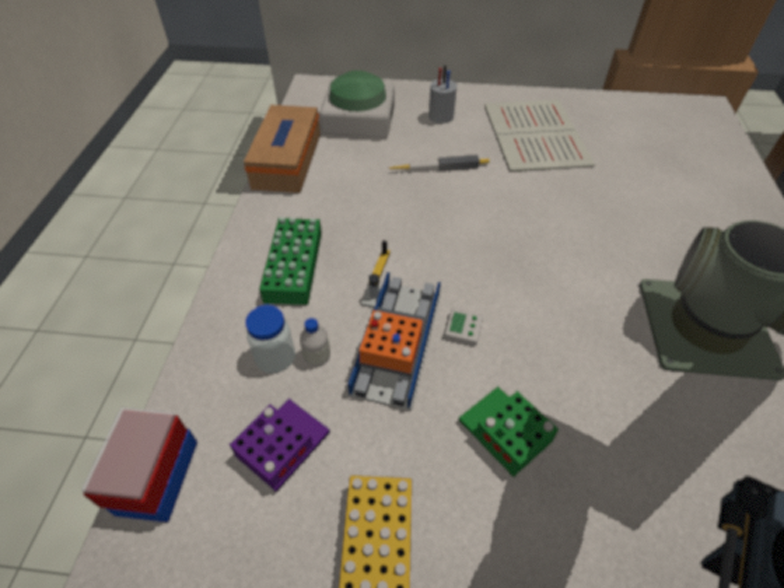

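The top view (1.4× scale) shows the orange rack on the grey board between blue walls at about (337,305). The yellow latch is at (425,288) with its black post near (438,291). The purple (263,240) and green (284,397) look-alikes are off the rails and don't fit the description. I'll measure next and confirm in one crop.

```bash
python3 - <<'E'
from h import *
for n,roi in(('top',(200,185,330,260)),('side',(235,165,325,295))):
    g=load(n); im=g['frame']; x0,y0,x1,y1=roi
    hsv=cv2.cvtColor(im,cv2.COLOR_RGB2HSV)
    M={'blue':((105,90,40),(125,255,200),40),'orange':((3,170,120),(14,255,255),84),'yellow':((18,130,100),(32,255,255),57),'black':((0,0,0),(180,255,45),87)}
    for k,(lo,hi,z) in M.items():
        m=cv2.inRange(hsv,lo,hi); r=np.zeros_like(m); r[y0:y1,x0:x1]=m[y0:y1,x0:x1]
        N,L,S,C=cv2.connectedComponentsWithStats(r)
        for i in range(1,N):
            if S[i,4]>12:
                p=np.argwhere(L==i)[:,::-1].astype(np.float32); b=cv2.minAreaRect(p); bp=cv2.boxPoints(b)
                print(n,k,S[i],C[i].round(1),plane(g,C[i],z)[0].round(1),'ang',round(b[2],1)); 
                if S[i,4]>60 or k=='yellow': print(plane(g,bp,z)[:,:2].round(0).tolist())
    c=cv2.resize(im[y0:y1,x0:x1,::-1],None,fx=4.5,fy=4.5,interpolation=cv2.INTER_CUBIC); cv2.imwrite(f'pics/{n}c.png',c); print(c.shape)
E
```

```text
top blue [219 200   9   2  15] [222.8 200.5] [625.8 197.9  40. ] ang -0.0
top blue [259 206  41   8  86] [279.6 209.4] [600.8  24.7  40. ] ang 8.7
[[606.0, 88.0], [613.0, 87.0], [596.0, -35.0], [589.0, -34.0]]
top blue [213 232  82  14 152] [253.2 238.2] [512.  102.7  40. ] ang 9.0
[[527.0, 224.0], [532.0, 223.0], [497.0, -20.0], [491.0, -20.0]]
top orange [225 202  32  33 656] [240.7 218.1] [565.8 137.4  84. ] ang 9.5
[[530.0, 185.0], [617.0, 174.0], [604.0, 91.0], [518.0, 103.0]]
top yellow [292 202  24  10 111] [302.9 206.4] [607.9 -45.1  57. ] ang 10.6
[[606.0, -12.0], [622.0, -15.0], [610.0, -83.0], [594.0, -80.0]]
(338, 585, 3)
side blue [268 197  10  24  73] [272.6 209.2] [600.8  16.3  40. ] ang 20.0
[[612.0, 52.0], [600.0, -29.0], [589.0, -26.0], [602.0, 55.0]]
side blue [291 203  23  86 220] [301.4 247.7] [518.2 128.3  40. ] ang 14.2
[[537.0, 237.0], [502.0, -17.0], [495.0, -16.0], [530.0, 238.0]]
side blue [281 239   4   5  19] [282.6 241.1] [564.8 114.   40. ] ang 90.0
side blue [249 257   8  24  82] [252.3 268.5] [626.1 197.8  40. ] ang 18.4
[[635.0, 226.0], [627.0, 166.0], [617.0, 168.0], [625.0, 228.0]]
side orange [257 224  44  35 818] [280.1 241.2] [567.5 145.8  84. ] ang 12.1
[[617.0, 178.0], [614.0, 91.0], [521.0, 105.0], [530.0, 190.0]]
side yellow [267 179  11  18  85] [271.7 188.5] [609.8 -41.   57. ] ang 21.8
[[622.0, -17.0], [611.0, -82.0], [597.0, -77.0], [608.0, -11.0]]
side black [274 173   2   8  14] [274.4 176.5] [603.9 -56.7  87. ] ang 90.0
(585, 405, 3)
```

View pics/topc.png

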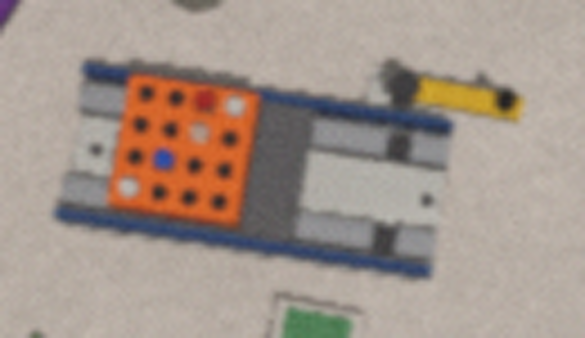

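View pics/sidec.png

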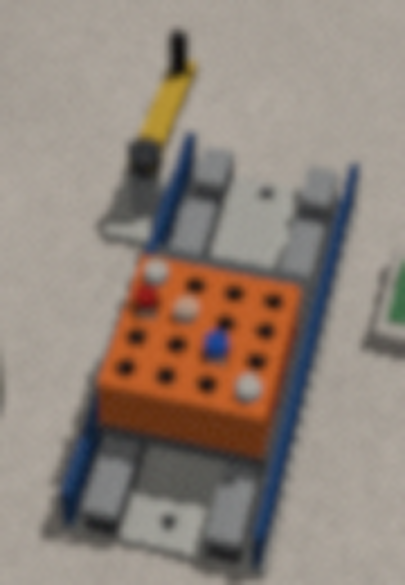

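The crops confirm it: the orange rack sits on the grey board, between the blue walls, with the notches and the yellow latch ahead of it. The station angle is about 8°, and its origin is near (556,57). The carrier is at station x ≈ -66 and the latch at about 0.04 rad. Next I shut the gripper, turn it, and move over the rail start.

>>> send_rows(
  motion=[
    {"rz": -0.258,"gripper": 1},
    {"rz": -0.258,"gripper": 1},
    {"tx": -0.078,"ty": -0.053,"gripper": 1},
    {"tx": -0.078,"ty": -0.053,"gripper": 1},
    {"tx": -0.078,"ty": -0.053,"gripper": 1},
    {"tx": -0.078,"ty": -0.053,"gripper": 1},
    {"tx": -0.078,"ty": -0.053,"gripper": 1},
    {"tx": -0.078,"ty": -0.053,"gripper": 1},
    {"tx": -0.078,"ty": -0.053,"gripper": 1},
    {"tx": -0.078,"ty": -0.053,"gripper": 1},
    {"tx": -0.078,"ty": -0.053,"gripper": 1},
    {"tx": -0.078,"ty": -0.053,"gripper": 1},
  ],
  grip_force=40,
)

```text
invalid input at $.motion[0]: expected keys tx, ty, tz, rx, ry, rz, gripper
```

```bash
cat >> h.py <<'E'
O=np.array([556.,57.]); a=np.radians(8); ex=np.array([-np.sin(a),-np.cos(a)]); ey=np.array([np.cos(a),-np.sin(a)])
def st(p): d=np.asarray(p)[:2]-O; return np.array([d@ex,d@ey]).round(1)
def stat():
    s=env.state(); print(round(s['time_s'],2),'station',st(s['ee_pos']),'z',s['ee_pos'][2].round(1),'rot',s['ee_rot'].round(1),'F',s['force'].round(1),'Fx_st',(s['force'][:2]@ex).round(1),'w',round(s['gripper_width'],1))
def meas(tag):
    # orange/yellow/blue measurements, top view
    g=grab('top'); hsv=cv2.cvtColor(g['frame'],cv2.COLOR_RGB2HSV)
    return g,hsv
E
python3 -c "
from h import *
stat()"
```

```text
0.1 station [-419.9 -389.3] z 213.2 rot [-179.9    0.   156.5] F [-0.5 -0.  -0.8] Fx_st 0.1 w 91.2
```

>>> send_rows(
  motion=[
    {"tx": 0,"ty": 0,"tz": 0,"rx": 0,"ry": 0,"rz": -0.258,"gripper": 1},
    {"tx": 0,"ty": 0,"tz": 0,"rx": 0,"ry": 0,"rz": -0.258,"gripper": 1},
    {"tx": -0.078,"ty": -0.053,"tz": 0,"rx": 0,"ry": 0,"rz": 0,"gripper": 1},
    {"tx": -0.078,"ty": -0.053,"tz": 0,"rx": 0,"ry": 0,"rz": 0,"gripper": 1},
    {"tx": -0.078,"ty": -0.053,"tz": 0,"rx": 0,"ry": 0,"rz": 0,"gripper": 1},
    {"tx": -0.078,"ty": -0.053,"tz": 0,"rx": 0,"ry": 0,"rz": 0,"gripper": 1},
    {"tx": -0.078,"ty": -0.053,"tz": 0,"rx": 0,"ry": 0,"rz": 0,"gripper": 1},
    {"tx": -0.078,"ty": -0.053,"tz": 0,"rx": 0,"ry": 0,"rz": 0,"gripper": 1},
    {"tx": -0.078,"ty": -0.053,"tz": 0,"rx": 0,"ry": 0,"rz": 0,"gripper": 1},
    {"tx": -0.078,"ty": -0.053,"tz": 0,"rx": 0,"ry": 0,"rz": 0,"gripper": 1},
    {"tx": -0.078,"ty": -0.053,"tz": 0,"rx": 0,"ry": 0,"rz": 0,"gripper": 1},
    {"tx": -0.078,"ty": -0.053,"tz": 0,"rx": 0,"ry": 0,"rz": 0,"gripper": 1},
  ],
  grip_force=40,
)

```text
time_s: 1.6
ee_pos: [579.2, 209.5, 213.5]
ee_rot: [-180.0, -0.0, 172.0]
force: [0.9, 0.1, 0.7]
gripper_width: 0.3
gripper_force: 0.0
```

```bash
python3 -c "
from h import *
stat()"
```

```text
1.6 station [-154.2    1.8] z 213.5 rot [-180.   -0.  172.] F [0.9 0.1 0.7] Fx_st -0.2 w 0.3
```

>>> send_rows(
  motion=[
    {"tx": 0.004,"ty": 0.012,"tz": 0.08,"rx": 0,"ry": 0,"rz": 0,"gripper": 1},
    {"tx": 0,"ty": 0,"tz": 0.08,"rx": 0,"ry": 0,"rz": 0,"gripper": 1},
    {"tx": 0,"ty": 0,"tz": 0.08,"rx": 0,"ry": 0,"rz": 0,"gripper": 1},
    {"tx": 0,"ty": 0,"tz": 0.06,"rx": 0,"ry": 0,"rz": 0,"gripper": 1},
    {"tx": 0,"ty": 0,"tz": 0.03,"rx": 0,"ry": 0,"rz": 0,"gripper": 1},
    {"tx": 0,"ty": 0,"tz": 0.014,"rx": 0,"ry": 0,"rz": 0,"gripper": 1},
    {"tx": 0,"ty": 0,"tz": 0,"rx": 0,"ry": 0,"rz": 0,"gripper": 1},
  ],
)

```text
time_s: 2.48
ee_pos: [577.7, 217.1, 42.4]
ee_rot: [180.0, 0.0, 172.0]
force: [-0.4, 0.7, 0.1]
gripper_width: 0.8
gripper_force: 0.0
```

```bash
python3 - <<'E'
from h import *
stat()
g=grab('side'); c=cv2.resize(g['frame'][150:310,220:360,::-1],None,fx=3.7,fy=3.7,interpolation=cv2.INTER_CUBIC); cv2.imwrite('pics/s1.png',c)
E
```

```text
2.48 station [-161.6   -0.8] z 42.4 rot [180.   0. 172.] F [-0.4  0.7  0.1] Fx_st -0.6 w 0.8
```

View pics/s1.png

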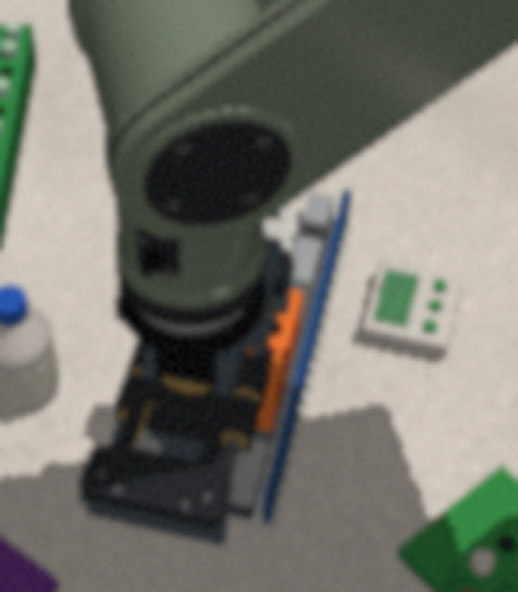

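The gripper is down behind the rack at (240,430) in the crop and clear of the bottle at (20,350). I'll push in small steps.

>>> send_rows(
  motion=[
    {"tx": 0,"ty": -0.008,"tz": 0,"rx": 0,"ry": 0,"rz": 0,"gripper": 1},
    {"tx": 0,"ty": -0.008,"tz": 0,"rx": 0,"ry": 0,"rz": 0,"gripper": 1},
    {"tx": 0,"ty": -0.008,"tz": 0,"rx": 0,"ry": 0,"rz": 0,"gripper": 1},
    {"tx": 0,"ty": -0.006,"tz": 0,"rx": 0,"ry": 0,"rz": 0,"gripper": 1},
    {"tx": 0,"ty": -0.006,"tz": 0,"rx": 0,"ry": 0,"rz": 0,"gripper": 1},
    {"tx": 0,"ty": -0.006,"tz": 0,"rx": 0,"ry": 0,"rz": 0,"gripper": 1},
    {"tx": 0,"ty": -0.006,"tz": 0,"rx": 0,"ry": 0,"rz": 0,"gripper": 1},
    {"tx": 0,"ty": -0.006,"tz": 0,"rx": 0,"ry": 0,"rz": 0,"gripper": 1},
  ],
)

```text
time_s: 3.52
ee_pos: [573.6, 190.5, 42.0]
ee_rot: [179.9, 0.0, 172.0]
force: [0.9, 2.6, -0.3]
gripper_width: 0.4
gripper_force: 1.0
```

```bash
python3 -c "
from h import *
stat()"
```

```text
3.52 station [-134.7   -1.1] z 42.0 rot [179.9   0.  172. ] F [ 0.9  2.6 -0.3] Fx_st -2.7 w 0.4
```

>>> send_rows(
  motion=[
    {"tx": 0,"ty": -0.006,"tz": 0,"rx": 0,"ry": 0,"rz": 0,"gripper": 1},
    {"tx": 0,"ty": -0.006,"tz": 0,"rx": 0,"ry": 0,"rz": 0,"gripper": 1},
    {"tx": 0,"ty": -0.006,"tz": 0,"rx": 0,"ry": 0,"rz": 0,"gripper": 1},
    {"tx": 0,"ty": -0.006,"tz": 0,"rx": 0,"ry": 0,"rz": 0,"gripper": 1},
  ],
)

```text
time_s: 4.03
ee_pos: [571.8, 178.2, 41.9]
ee_rot: [180.0, 0.0, 172.0]
force: [-0.4, 2.9, -0.6]
gripper_width: 0.4
gripper_force: 1.0
```

```bash
python3 -c "
from h import *
stat()"
```

```text
4.03 station [-122.2   -1.2] z 41.9 rot [180.   0. 172.] F [-0.4  2.9 -0.6] Fx_st -2.9 w 0.4
```

>>> send_rows(
  motion=[
    {"tx": 0,"ty": -0.006,"tz": 0,"rx": 0,"ry": 0,"rz": 0,"gripper": 1},
    {"tx": 0,"ty": -0.006,"tz": 0,"rx": 0,"ry": 0,"rz": 0,"gripper": 1},
    {"tx": 0,"ty": -0.006,"tz": 0,"rx": 0,"ry": 0,"rz": 0,"gripper": 1},
    {"tx": 0,"ty": -0.006,"tz": 0,"rx": 0,"ry": 0,"rz": 0,"gripper": 1},
    {"tx": 0,"ty": -0.006,"tz": 0,"rx": 0,"ry": 0,"rz": 0,"gripper": 1},
    {"tx": 0,"ty": -0.006,"tz": 0,"rx": 0,"ry": 0,"rz": 0,"gripper": 1},
    {"tx": 0,"ty": -0.006,"tz": 0,"rx": 0,"ry": 0,"rz": 0,"gripper": 1},
    {"tx": 0,"ty": -0.006,"tz": 0,"rx": 0,"ry": 0,"rz": 0,"gripper": 1},
    {"tx": 0,"ty": -0.006,"tz": 0,"rx": 0,"ry": 0,"rz": 0,"gripper": 1},
    {"tx": 0,"ty": -0.006,"tz": 0,"rx": 0,"ry": 0,"rz": 0,"gripper": 1},
    {"tx": 0,"ty": -0.006,"tz": 0,"rx": 0,"ry": 0,"rz": 0,"gripper": 1},
  ],
)

```text
time_s: 5.4
ee_pos: [567.2, 145.4, 42.0]
ee_rot: [180.0, 0.0, 172.0]
force: [1.0, 1.6, 0.4]
gripper_width: 0.3
gripper_force: 0.9
```

```bash
python3 - <<'E'
from h import *
stat()
for n in ('side','top'):
    g=grab(n); hsv=cv2.cvtColor(g['frame'],cv2.COLOR_RGB2HSV)
    m=cv2.inRange(hsv,(3,170,120),(14,255,255)); m[:180]=0;m[:,:225]=0;m[:,325:]=0;m[265:]=0
    p=np.argwhere(m)[:,::-1]; print(n,len(p))
    if len(p): 
        s=np.array([st(q) for q in plane(g,p,84)]); print(np.percentile(s,[1,99],axis=0))
E
```

```text
5.4 station [-89.1  -1.2] z 42.0 rot [180.   0. 172.] F [1.  1.6 0.4] Fx_st -1.8 w 0.3
side 84
[[-95.37  -41.517]
 [  2.823 -18.381]]
top 126
[[-23.575 -43.7  ]
 [  7.175  41.3  ]]
```

>>> send_rows(
  motion=[
    {"tx": 0,"ty": -0.004,"tz": 0,"rx": 0,"ry": 0,"rz": 0,"gripper": 1},
    {"tx": 0,"ty": -0.004,"tz": 0,"rx": 0,"ry": 0,"rz": 0,"gripper": 1},
    {"tx": 0,"ty": -0.004,"tz": 0,"rx": 0,"ry": 0,"rz": 0,"gripper": 1},
    {"tx": 0,"ty": -0.004,"tz": 0,"rx": 0,"ry": 0,"rz": 0,"gripper": 1},
    {"tx": 0,"ty": -0.002,"tz": 0,"rx": 0,"ry": 0,"rz": 0,"gripper": 1},
    {"tx": 0,"ty": -0.002,"tz": 0,"rx": 0,"ry": 0,"rz": 0,"gripper": 1},
  ],
)

```text
time_s: 6.25
ee_pos: [565.9, 135.7, 42.0]
ee_rot: [180.0, 0.0, 172.0]
force: [0.8, 2.6, -0.7]
gripper_width: 0.3
gripper_force: 1.1
```

>>> send_rows(
  motion=[
    {"tx": 0,"ty": -0.002,"tz": 0,"rx": 0,"ry": 0,"rz": 0,"gripper": 1},
    {"tx": 0,"ty": -0.002,"tz": 0,"rx": 0,"ry": 0,"rz": 0,"gripper": 1},
  ],
)

```text
time_s: 6.5
ee_pos: [565.6, 133.7, 42.0]
ee_rot: [180.0, 0.0, 172.0]
force: [0.5, 1.9, 0.0]
gripper_width: 0.3
gripper_force: 1.1
```

>>> send_rows(
  motion=[
    {"tx": 0,"ty": -0.002,"tz": 0,"rx": 0,"ry": 0,"rz": 0,"gripper": 1},
    {"tx": 0,"ty": -0.002,"tz": 0,"rx": 0,"ry": 0,"rz": 0,"gripper": 1},
  ],
)

```text
time_s: 6.75
ee_pos: [565.3, 131.7, 42.0]
ee_rot: [180.0, 0.0, 172.0]
force: [0.1, 1.7, -0.0]
gripper_width: 0.4
gripper_force: 1.2
```

>>> send_rows(
  motion=[
    {"tx": 0,"ty": -0.002,"tz": 0,"rx": 0,"ry": 0,"rz": 0,"gripper": 1},
  ],
)

```text
time_s: 6.88
ee_pos: [565.2, 130.8, 42.0]
ee_rot: [180.0, 0.0, 172.0]
force: [-0.1, 2.4, -0.5]
gripper_width: 0.1
gripper_force: 1.2
```

>>> send_rows(
  motion=[
    {"tx": 0,"ty": -0.002,"tz": 0,"rx": 0,"ry": 0,"rz": 0,"gripper": 1},
  ],
)

```text
time_s: 7.0
ee_pos: [565.0, 129.8, 42.0]
ee_rot: [180.0, 0.0, 172.0]
force: [0.5, 2.5, 0.5]
gripper_width: 0.5
gripper_force: 1.2
```

>>> send_rows(
  motion=[
    {"tx": 0,"ty": -0.002,"tz": 0,"rx": 0,"ry": 0,"rz": 0,"gripper": 1},
  ],
)

```text
time_s: 7.12
ee_pos: [564.9, 128.7, 42.0]
ee_rot: [180.0, 0.0, 172.0]
force: [0.9, 1.5, -0.0]
gripper_width: 0.3
gripper_force: 1.2
```

>>> send_rows(
  motion=[
    {"tx": 0,"ty": -0.002,"tz": 0,"rx": 0,"ry": 0,"rz": 0,"gripper": 1},
  ],
)

```text
time_s: 7.25
ee_pos: [564.8, 127.8, 42.0]
ee_rot: [180.0, 0.0, 172.0]
force: [0.6, 2.9, -0.4]
gripper_width: 0.4
gripper_force: 1.2
```

>>> send_rows(
  motion=[
    {"tx": 0,"ty": -0.002,"tz": 0,"rx": 0,"ry": 0,"rz": 0,"gripper": 1},
  ],
)

```text
time_s: 7.38
ee_pos: [564.6, 126.8, 42.0]
ee_rot: [180.0, -0.0, 172.0]
force: [-0.5, 2.1, -1.0]
gripper_width: -0.0
gripper_force: 1.2
```

```bash
python3 - <<'E'
from h import *
stat()
g=grab('top'); cv2.imwrite('pics/t2.png',cv2.resize(g['frame'][185:260,200:330,::-1],None,fx=5,fy=5,interpolation=cv2.INTER_CUBIC))
hsv=cv2.cvtColor(g['frame'],cv2.COLOR_RGB2HSV)
m=cv2.inRange(hsv,(3,170,120),(14,255,255)); m[:180]=0;m[:,:225]=0;m[:,325:]=0;m[265:]=0
p=np.argwhere(m)[:,::-1]
for z in(84,78):print(np.percentile(np.array([st(q) for q in plane(g,p,z)]),[1,99],axis=0))
E
```

```text
7.38 station [-70.3  -1.2] z 42.0 rot [180.  -0. 172.] F [-0.5  2.1 -1. ] Fx_st -2.0 w -0.0
[[ -3.14  -43.14 ]
 [ 25.488  41.14 ]]
[[ -3.452 -42.452]
 [ 25.288  42.152]]
```

View pics/t2.png

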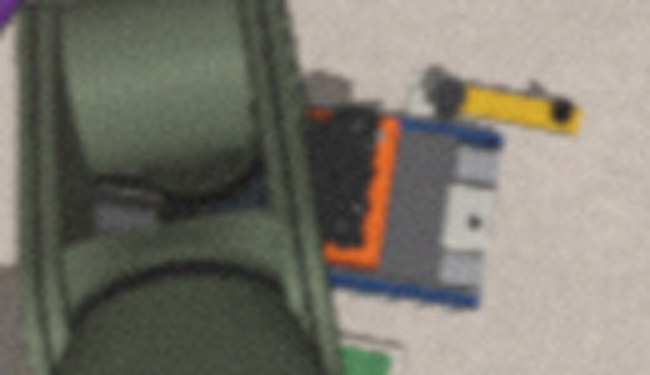

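The crop shows the bare lip's front edge between (460,145) and (440,285), and the wall ends at (503,140) and (479,303). I'll compare the two along station x.

```bash
python3 - <<'E'
from h import *
g=load('top'); im=cv2.cvtColor(g['frame'],cv2.COLOR_RGB2GRAY).astype(float)
from scipy.ndimage import map_coordinates as mc
def prof(sy,z,xs,dy=4):
    v=0
    for d in np.linspace(-dy,dy,7):
        P=[np.r_[O+x*ex+(sy+d)*ey,z] for x in xs]; uv=proj(g,P); v=v+mc(im,[uv[:,1],uv[:,0]],order=1)/7
    return v
xs=np.arange(40,110,1.)
for nm,sy,z,dy in(('wallfar',50,40,1.5),('wallnear',-50,40,1.5),('plate mid',0,12,10),('rail far',32,30,4),('rail near',-32,30,4)):
    v=prof(sy,z,xs,dy); d=np.gradient(v); print(nm,[(xs[i],round(d[i],1)) for i in range(1,69) if abs(d[i])>2 and abs(d[i])>=abs(d[i-1]) and abs(d[i])>abs(d[i+1])])
for z in(48,42):
  for sy in(-20,0,20):
    v=prof(sy,z,xs,8); d=np.gradient(v); i=np.argmax(abs(d[:45])); print('lip',z,sy,xs[i],round(d[i],1))
# far wall lateral: 
ys=np.arange(-60,61,1.)
g2=im
P=[np.r_[O+70*ex+y*ey,40] for y in ys]
uv=proj(g,P); hsv=cv2.cvtColor(g['frame'],cv2.COLOR_RGB2HSV); s=mc(hsv[:,:,1].astype(float),[uv[:,1],uv[:,0]],order=1); print([(y,int(k)) for y,k in zip(ys,s) if abs(y)>40])
E
```

```text
wallfar [(np.float64(87.0), np.float64(14.2)), (np.float64(90.0), np.float64(12.6)), (np.float64(105.0), np.float64(2.4))]
wallnear [(np.float64(53.0), np.float64(2.6)), (np.float64(89.0), np.float64(14.9))]
plate mid [(np.float64(61.0), np.float64(11.9)), (np.float64(76.0), np.float64(-6.3)), (np.float64(83.0), np.float64(5.2))]
rail far [(np.float64(64.0), np.float64(8.4)), (np.float64(89.0), np.float64(5.4))]
rail near [(np.float64(63.0), np.float64(7.8)), (np.float64(89.0), np.float64(4.0))]
lip 48 -20 63.0 9.7
lip 48 0 61.0 12.1
lip 48 20 62.0 7.6
lip 42 -20 63.0 9.6
lip 42 0 61.0 12.1
lip 42 20 62.0 7.7
[(np.float64(-60.0), 22), (np.float64(-59.0), 17), (np.float64(-58.0), 11), (np.float64(-57.0), 5), (np.float64(-56.0), 17), (np.float64(-55.0), 38), (np.float64(-54.0), 59), (np.float64(-53.0), 81), (np.float64(-52.0), 103), (np.float64(-51.0), 123), (np.float64(-50.0), 123), (np.float64(-49.0), 112), (np.float64(-48.0), 101), (np.float64(-47.0), 81), (np.float64(-46.0), 57), (np.float64(-45.0), 33), (np.float64(-44.0), 18), (np.float64(-43.0), 11), (np.float64(-42.0), 5), (np.float64(-41.0), 3), (np.float64(41.0), 20), (np.float64(42.0), 34), (np.float64(43.0), 53), (np.float64(44.0), 72), (np.float64(45.0), 91), (np.float64(46.0), 108), (np.float64(47.0), 126), (np.float64(48.0), 135), (np.float64(49.0), 130), (np.float64(50.0), 123), (np.float64(51.0), 113), (np.float64(52.0), 86), (np.float64(53.0), 60), (np.float64(54.0), 35), (np.float64(55.0), 30), (np.float64(56.0), 26), (np.float64(57.0), 23), (np.float64(58.0), 42), (np.float64(59.0), 62), (np.float64(60.0), 82)]
```

The wall ends read 88.8 where they should be 85, so my origin is about 4 mm off. The carrier is actually at about -1.5, so I'll keep going gently.

>>> send_rows(
  motion=[
    {"tx": 0,"ty": -0.002,"tz": 0,"rx": 0,"ry": 0,"rz": 0,"gripper": 1},
  ],
)

```text
time_s: 7.55
ee_pos: [564.3, 125.7, 41.9]
ee_rot: [-180.0, -0.0, 172.0]
force: [-0.3, -0.0, -1.0]
gripper_width: 0.2
gripper_force: 0.0
```

>>> send_rows(
  motion=[
    {"tx": 0,"ty": -0.002,"tz": 0,"rx": 0,"ry": 0,"rz": 0,"gripper": 1},
  ],
)

```text
time_s: 7.68
ee_pos: [564.2, 124.7, 41.9]
ee_rot: [180.0, -0.0, 172.0]
force: [0.2, 3.2, 0.2]
gripper_width: 0.1
gripper_force: 1.1
```

>>> send_rows(
  motion=[
    {"tx": 0,"ty": -0.002,"tz": 0,"rx": 0,"ry": 0,"rz": 0,"gripper": 1},
  ],
)

```text
time_s: 7.8
ee_pos: [564.1, 123.8, 41.9]
ee_rot: [180.0, -0.0, 172.0]
force: [0.0, 1.7, -0.6]
gripper_width: 0.3
gripper_force: 1.0
```

>>> send_rows(
  motion=[
    {"tx": 0,"ty": -0.002,"tz": 0,"rx": 0,"ry": 0,"rz": 0,"gripper": 1},
  ],
)

```text
time_s: 7.92
ee_pos: [564.0, 122.9, 41.9]
ee_rot: [180.0, -0.0, 172.0]
force: [-0.2, 1.6, 0.0]
gripper_width: 0.6
gripper_force: 1.0
```

```bash
python3 - <<'E'
from h import *
stat()
from scipy.ndimage import map_coordinates as mc
xs=np.arange(40,110,.5)
for n in('top','side'):
  g=grab(n); im=cv2.cvtColor(g['frame'],cv2.COLOR_RGB2GRAY).astype(float)
  def prof(sy,z,dy):
    v=0
    for d in np.linspace(-dy,dy,7):
        uv=proj(g,[np.r_[O+x*ex+(sy+d)*ey,z] for x in xs]); v=v+mc(im,[uv[:,1],uv[:,0]],order=1)/7
    return np.gradient(v)
  for nm,sy,z,dy,lo,hi in(('wallfar',50,40,1.5,78,98),('wallnear',-50,40,1.5,78,98),('lip',-20,42,8,50,74),('lip',0,42,8,50,74),('lip',20,42,8,50,74)):
    d=prof(sy,z,dy); k=(xs>lo)&(xs<hi); w=np.clip(d[k],0,None)**2; print(n,nm,round((w*xs[k]).sum()/w.sum(),1),round(d[k].max(),1))
E
```

```text
7.92 station [-66.3  -1.2] z 41.9 rot [180.  -0. 172.] F [-0.2  1.6  0. ] Fx_st -1.5 w 0.6
top wallfar 88.2 6.8
top wallnear 88.5 7.4
top lip 64.6 5.0
top lip 64.4 6.3
top lip 64.5 4.2
side wallfar 91.0 2.2
side wallnear 86.6 3.9
side lip 52.7 2.1
side lip 71.6 0.6
side lip 65.9 2.7
```

>>> send_rows(
  motion=[
    {"tx": 0,"ty": -0.002,"tz": 0,"rx": 0,"ry": 0,"rz": 0,"gripper": 1},
  ],
)

```text
time_s: 8.15
ee_pos: [563.9, 121.9, 41.9]
ee_rot: [180.0, -0.0, 172.0]
force: [1.0, 2.0, -0.8]
gripper_width: 0.5
gripper_force: 0.9
```

>>> send_rows(
  motion=[
    {"tx": 0,"ty": -0.002,"tz": 0,"rx": 0,"ry": 0,"rz": 0,"gripper": 1},
  ],
)

```text
time_s: 8.28
ee_pos: [564.0, 121.3, 42.0]
ee_rot: [179.9, 0.0, 172.0]
force: [0.6, 5.2, -0.7]
gripper_width: 0.4
gripper_force: 2.6
```

The force rose to 5.2 N while the tip stalled, so the feet are against the notch wall and the board has dropped. I'll back off, rise and check.

>>> send_rows(
  motion=[
    {"tx": 0,"ty": 0.01,"tz": 0,"rx": 0,"ry": 0,"rz": 0,"gripper": 1},
    {"tx": 0,"ty": 0.02,"tz": 0,"rx": 0,"ry": 0,"rz": 0,"gripper": 1},
    {"tx": 0,"ty": 0.02,"tz": 0,"rx": 0,"ry": 0,"rz": 0,"gripper": 1},
    {"tx": 0,"ty": 0,"tz": -0.06,"rx": 0,"ry": 0,"rz": 0,"gripper": 1},
    {"tx": 0,"ty": 0,"tz": -0.1,"rx": 0,"ry": 0,"rz": 0,"gripper": 1},
    {"tx": 0,"ty": 0.08,"tz": -0.1,"rx": 0,"ry": 0,"rz": 0,"gripper": 1},
    {"tx": 0,"ty": 0.1,"tz": 0,"rx": 0,"ry": 0,"rz": 0,"gripper": 1},
    {"tx": 0,"ty": 0.1,"tz": 0,"rx": 0,"ry": 0,"rz": 0,"gripper": 1},
  ],
)

```text
time_s: 9.28
ee_pos: [587.0, 285.2, 172.0]
ee_rot: [179.9, 0.1, 172.0]
force: [0.4, 0.4, 0.3]
gripper_width: 0.5
gripper_force: 0.0
```

```bash
python3 - <<'E'
from h import *
stat()
A=[]
for n in('top','side'):
  g=grab(n); hsv=cv2.cvtColor(g['frame'],cv2.COLOR_RGB2HSV)
  m=cv2.inRange(hsv,(3,170,120),(14,255,255)); m[:180]=0;m[:,:225]=0;m[:,325:]=0;m[265:]=0
  p=np.argwhere(m)[:,::-1]
  for z in(84,78):print(n,z,np.percentile(np.array([st(q) for q in plane(g,p,z)]),[1,99],axis=0).tolist())
  y=cv2.inRange(hsv,(18,130,100),(32,255,255)); y[:170]=0;y[:,:260]=0;y[:,330:]=0;y[225:]=0
  bp=cv2.boxPoints(cv2.minAreaRect(np.argwhere(y)[:,::-1].astype(np.float32)))
  print(n,'yellow',[st(q).tolist() for q in plane(g,bp,57)])
  r=(190,215) if n=='top' else (150,230)
  c=g['frame'][185:265,205:325,::-1] if n=='top' else g['frame'][160:270,235:325,::-1]
  A.append(cv2.resize(c,(480,320) if n=='top' else (312,381),interpolation=cv2.INTER_CUBIC))
H=np.zeros((381,792,3),np.uint8); H[:320,:480]=A[0]; H[:,480:]=A[1]; cv2.imwrite('pics/c3.png',H)
E
```

```text
9.28 station [-230.3   -1.1] z 172.0 rot [1.799e+02 1.000e-01 1.720e+02] F [0.4 0.4 0.3] Fx_st -0.4 w 0.5
top 84 [[-51.349999999999994, -43.8], [29.55, 40.9]]
top 78 [[-51.95, -43.2], [29.4, 41.9]]
top yellow [[61.3, 59.1], [61.7, 75.0], [131.2, 72.9], [130.6, 57.1]]
side 84 [[-80.197, -42.197], [21.693999999999992, -8.812000000000012]]
side 78 [[-75.997, -41.594], [26.790999999999993, -7.912000000000012]]
side yellow [[971.0, 1653.7], [971.0, 1653.7], [971.0, 1653.7], [971.0, 1653.7]]
```

View pics/c3.png

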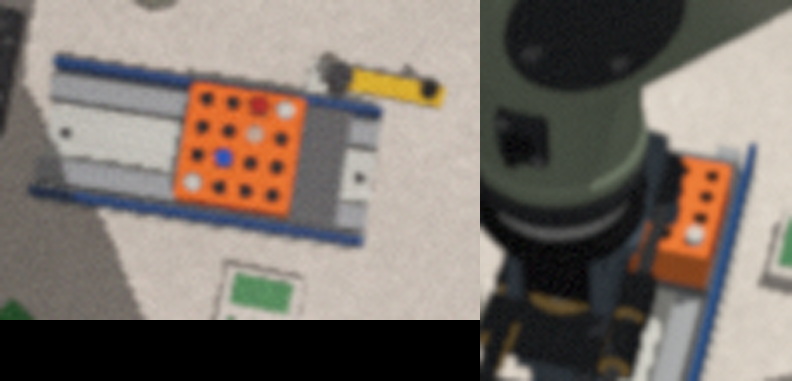

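The top view shows the lip at the seated position, but the arm hides the board in the side view. I'll swing the arm clear towards the robot and compare the height with the start picture.

>>> send_rows(
  motion=[
    {"tx": 0.12,"ty": 0,"tz": -0.05,"rx": 0,"ry": 0,"rz": 0,"gripper": 1},
    {"tx": 0.12,"ty": 0,"tz": -0.05,"rx": 0,"ry": 0,"rz": 0,"gripper": 1},
    {"tx": 0.12,"ty": 0,"tz": 0,"rx": 0,"ry": 0,"rz": 0,"gripper": 1},
    {"tx": 0.12,"ty": 0,"tz": 0,"rx": 0,"ry": 0,"rz": 0,"gripper": 1},
  ],
)

```text
time_s: 9.88
ee_pos: [351.6, 315.9, 219.1]
ee_rot: [180.0, 0.0, 172.0]
force: [1.0, 0.4, -0.5]
gripper_width: 0.4
gripper_force: 0.0
```

```bash
cat > hz.py <<'E'
from h import *
def tri(gs,uvs):
    P=[K(g)@np.c_[cv2.Rodrigues(np.array(g['rvec'],float))[0],np.array(g['tvec'],float).ravel()] for g in gs]
    X=cv2.triangulatePoints(P[0],P[1],np.array(uvs[0]).reshape(2,1),np.array(uvs[1]).reshape(2,1)).ravel(); return X[:3]/X[3]
def orange(g,n):
    hsv=cv2.cvtColor(g['frame'],cv2.COLOR_RGB2HSV); m=cv2.inRange(hsv,(3,150,100),(14,255,255)); m[:180]=0;m[:,:225]=0;m[:,325:]=0;m[285:]=0
    v=hsv[:,:,2]
    out={}
    for nm,lo,hi in(('blue',(108,140,60),(125,255,255)),('red',(172,140,60),(180,255,255))):
        b=cv2.inRange(hsv,lo,hi); h=np.zeros_like(b); c=max(cv2.findContours(m,0,2)[0],key=cv2.contourArea); cv2.fillPoly(h,[cv2.convexHull(c)],255)
        h=cv2.erode(h,np.ones((5,5))) if nm=='blue' else h
        q=cv2.moments(b&h,True); out[nm]=(q['m10']/max(q['m00'],1),q['m01']/max(q['m00'],1),q['m00'])
    return out
import sys
E
python3 - <<'E'
from hz import *
stat()
f0={n:cv2.imread(f'pics/{n}0.png')[:,:,::-1] for n in('top','side')}
gs={n:grab(n) for n in('top','side')}
g0={n:dict(gs[n],frame=cv2.resize(f0[n],(560,420),interpolation=cv2.INTER_AREA)) for n in gs}
for G in(g0,gs):
    o={n:orange(G[n],n) for n in G}; print(o)
    for k in('blue','red'):
        X=tri([G['top'],G['side']],[o['top'][k][:2],o['side'][k][:2]]); print(k,X.round(1),st(X))
g=gs['side']; cv2.imwrite('pics/s4.png',cv2.resize(g['frame'][165:295,235:325,::-1],None,fx=4.5,fy=4.5,interpolation=cv2.INTER_CUBIC))
E
```

```text
9.88 station [-227.9 -238.4] z 219.1 rot [180.   0. 172.] F [ 1.   0.4 -0.5] Fx_st -0.5 w 0.4
{'top': {'blue': (235.75, 220.0, 4.0), 'red': (0.0, 0.0, 0.0)}, 'side': {'blue': (282.9166666666667, 241.16666666666666, 12.0), 'red': (0.0, 0.0, 0.0)}}
blue [559.7 150.7  91.8] [-93.3  -9.4]
red [746.5 420.1 717.8] [-386.   138.2]
{'top': {'blue': (260.5, 224.0, 6.0), 'red': (0.0, 0.0, 0.0)}, 'side': {'blue': (289.8888888888889, 218.66666666666666, 9.0), 'red': (0.0, 0.0, 0.0)}}
blue [549.9  79.2  85.5] [-21.2  -9.1]
red [746.5 420.1 717.8] [-386.   138.2]
```

View pics/s4.png

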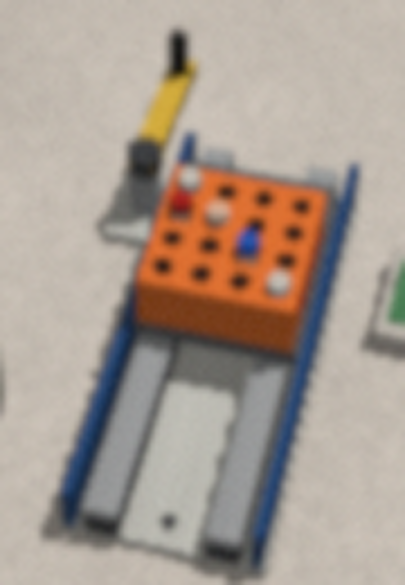

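The blue cap's triangulated height fell from 91.8 to 85.5 mm, a 6 mm drop, and the tubes are standing. So the board is seated. Next I move over to the far side of the latch post, which is at corrected station (116,65).

>>> send_rows(
  motion=[
    {"tx": -0.068,"ty": -0.069,"tz": 0,"rx": 0,"ry": 0,"rz": 0,"gripper": 1},
    {"tx": -0.068,"ty": -0.069,"tz": 0,"rx": 0,"ry": 0,"rz": 0,"gripper": 1},
    {"tx": -0.068,"ty": -0.069,"tz": 0,"rx": 0,"ry": 0,"rz": 0,"gripper": 1},
    {"tx": -0.068,"ty": -0.069,"tz": 0,"rx": 0,"ry": 0,"rz": 0,"gripper": 1},
    {"tx": -0.068,"ty": -0.069,"tz": 0,"rx": 0,"ry": 0,"rz": 0,"gripper": 1},
    {"tx": -0.068,"ty": -0.069,"tz": 0,"rx": 0,"ry": 0,"rz": 0,"gripper": 1},
    {"tx": -0.068,"ty": -0.069,"tz": 0,"rx": 0,"ry": 0,"rz": 0,"gripper": 1},
    {"tx": -0.068,"ty": -0.069,"tz": 0,"rx": 0,"ry": 0,"rz": 0,"gripper": 1},
    {"tx": -0.068,"ty": -0.069,"tz": 0,"rx": 0,"ry": 0,"rz": 0,"gripper": 1},
    {"tx": -0.068,"ty": -0.069,"tz": 0,"rx": 0,"ry": 0,"rz": 0,"gripper": 1},
    {"tx": 0,"ty": 0,"tz": 0,"rx": 0,"ry": 0,"rz": 0,"gripper": 1},
  ],
)

```text
time_s: 11.35
ee_pos: [643.7, -76.4, 217.5]
ee_rot: [-179.9, -0.0, 171.8]
force: [-0.2, 0.8, -0.7]
gripper_width: 0.4
gripper_force: 0.0
```

```bash
sed -i 's/^O=.*ex=/a=np.radians(8); ex=/' h.py; sed -i '/^a=np.radians/a O=np.array([555.5,53.5])' h.py; python3 -c "
from h import *
stat()"
```

```text
11.35 station [116.4 105.4] z 217.5 rot [-179.9   -0.   171.8] F [-0.2  0.8 -0.7] Fx_st -0.8 w 0.4
```

>>> send_rows(
  motion=[
    {"tx": 0,"ty": 0,"tz": 0.1,"rx": 0,"ry": 0,"rz": 0,"gripper": 1},
    {"tx": 0,"ty": 0,"tz": 0.1,"rx": 0,"ry": 0,"rz": 0,"gripper": 1},
    {"tx": 0,"ty": 0,"tz": 0.07,"rx": 0,"ry": 0,"rz": 0,"gripper": 1},
    {"tx": 0,"ty": 0,"tz": 0.03,"rx": 0,"ry": 0,"rz": 0,"gripper": 1},
    {"tx": 0,"ty": 0,"tz": 0,"rx": 0,"ry": 0,"rz": 0,"gripper": 1},
    {"tx": 0.016,"ty": 0,"tz": 0,"rx": 0,"ry": 0,"rz": 0,"gripper": 1},
    {"tx": 0.016,"ty": 0,"tz": 0,"rx": 0,"ry": 0,"rz": 0,"gripper": 1},
    {"tx": 0.012,"ty": 0,"tz": 0,"rx": 0,"ry": 0,"rz": 0,"gripper": 1},
  ],
)

```text
time_s: 12.35
ee_pos: [620.5, -69.8, 70.1]
ee_rot: [180.0, 0.1, 172.0]
force: [0.3, -0.7, -0.3]
gripper_width: 0.7
gripper_force: 0.4
```

>>> send_rows(
  motion=[
    {"tx": 0.01,"ty": 0,"tz": 0,"rx": 0,"ry": 0,"rz": 0,"gripper": 1},
    {"tx": 0.01,"ty": 0,"tz": 0,"rx": 0,"ry": 0,"rz": 0,"gripper": 1},
    {"tx": 0.01,"ty": 0.002,"tz": 0,"rx": 0,"ry": 0,"rz": 0,"gripper": 1},
    {"tx": 0.01,"ty": 0.003,"tz": 0,"rx": 0,"ry": 0,"rz": 0,"gripper": 1},
    {"tx": 0.01,"ty": 0.004,"tz": 0,"rx": 0,"ry": 0,"rz": 0,"gripper": 1},
    {"tx": 0.01,"ty": 0.005,"tz": 0,"rx": 0,"ry": 0,"rz": 0,"gripper": 1},
    {"tx": 0.01,"ty": 0.006,"tz": 0,"rx": 0,"ry": 0,"rz": 0,"gripper": 1},
    {"tx": 0.01,"ty": 0.006,"tz": 0,"rx": 0,"ry": 0,"rz": 0,"gripper": 1},
    {"tx": 0.008,"ty": 0.006,"tz": 0,"rx": 0,"ry": 0,"rz": 0,"gripper": 1},
  ],
)

```text
time_s: 13.48
ee_pos: [582.9, -46.3, 69.3]
ee_rot: [179.8, 0.5, 171.9]
force: [10.9, 5.8, -6.0]
gripper_width: 0.3
gripper_force: 5.5
```

```bash
python3 - <<'E'
from h import *
stat()
g=grab('top'); cv2.imwrite('pics/t5.png',cv2.resize(g['frame'][170:270,220:360,::-1],None,fx=4,fy=4,interpolation=cv2.INTER_CUBIC))
hsv=cv2.cvtColor(g['frame'],cv2.COLOR_RGB2HSV)
y=cv2.inRange(hsv,(18,130,90),(32,255,255)); y[:170]=0;y[:,:260]=0;y[:,330:]=0;y[250:]=0
p=np.argwhere(y)[:,::-1].astype(np.float32); print(len(p))
if len(p)>4: print([st(q).tolist() for q in plane(g,cv2.boxPoints(cv2.minAreaRect(p)),57)])
E
```

```text
13.47 station [95. 41.] z 69.3 rot [179.8   0.5 171.9] F [10.9  5.8 -6. ] Fx_st -7.3 w 0.3
16
[[49.7, 46.1], [59.0, 56.2], [102.5, 14.8], [93.1, 4.8]]
```

View pics/t5.png

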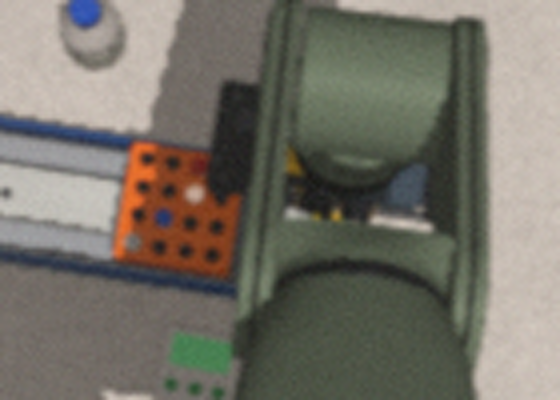

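The top view shows the bar at about 49°: the yellow midline runs from (54,51) to (98,10) in station coordinates. Most of the sideways force is face friction. I'll go round to the +x side of the post and finish with a push along -x.

>>> send_rows(
  motion=[
    {"tx": -0.024,"ty": 0,"tz": 0,"rx": 0,"ry": 0,"rz": 0,"gripper": 1},
    {"tx": 0,"ty": -0.03,"tz": 0,"rx": 0,"ry": 0,"rz": 0,"gripper": 1},
    {"tx": 0,"ty": -0.03,"tz": 0,"rx": 0,"ry": 0,"rz": 0,"gripper": 1},
    {"tx": 0.03,"ty": 0,"tz": 0,"rx": 0,"ry": 0,"rz": 0,"gripper": 1},
    {"tx": 0.03,"ty": 0,"tz": 0,"rx": 0,"ry": 0,"rz": 0,"gripper": 1},
    {"tx": 0.018,"ty": 0,"tz": 0,"rx": 0,"ry": 0,"rz": 0,"gripper": 1},
    {"tx": 0,"ty": 0,"tz": 0,"rx": 0,"ry": 0,"rz": 0,"gripper": 1},
  ],
)

```text
time_s: 14.4
ee_pos: [547.3, -73.4, 69.1]
ee_rot: [180.0, -0.0, 172.0]
force: [0.2, -0.1, -0.3]
gripper_width: 0.0
gripper_force: 0.0
```

```bash
python3 -c "
from h import *
stat()"
```

```text
14.4 station [126.8   9.5] z 69.1 rot [180.  -0. 172.] F [ 0.2 -0.1 -0.3] Fx_st 0.0 w 0.0
```

>>> send_rows(
  motion=[
    {"tx": 0,"ty": 0.01,"tz": 0,"rx": 0,"ry": 0,"rz": 0,"gripper": 1},
    {"tx": 0,"ty": 0.01,"tz": 0,"rx": 0,"ry": 0,"rz": 0,"gripper": 1},
    {"tx": 0.004,"ty": 0.01,"tz": 0,"rx": 0,"ry": 0,"rz": 0,"gripper": 1},
    {"tx": 0.006,"ty": 0.01,"tz": 0,"rx": 0,"ry": 0,"rz": 0,"gripper": 1},
  ],
)

```text
time_s: 14.9
ee_pos: [546.0, -52.9, 68.7]
ee_rot: [-180.0, -0.0, 172.0]
force: [-0.1, -1.5, -0.3]
gripper_width: 0.8
gripper_force: 0.6
```

```bash
python3 -c "
from h import *
stat()"
```

```text
14.9 station [106.7   5.4] z 68.7 rot [-180.   -0.  172.] F [-0.1 -1.5 -0.3] Fx_st 1.5 w 0.8
```

>>> send_rows(
  motion=[
    {"tx": 0.002,"ty": 0.01,"tz": 0,"rx": 0,"ry": 0,"rz": 0,"gripper": 1},
    {"tx": 0.002,"ty": 0.01,"tz": 0,"rx": 0,"ry": 0,"rz": 0,"gripper": 1},
    {"tx": 0.002,"ty": 0.01,"tz": 0,"rx": 0,"ry": 0,"rz": 0,"gripper": 1},
    {"tx": 0,"ty": 0.01,"tz": 0,"rx": 0,"ry": 0,"rz": 0,"gripper": 1},
  ],
)

```text
time_s: 15.4
ee_pos: [545.8, -32.7, 68.8]
ee_rot: [180.0, 0.0, 172.0]
force: [-0.8, -0.9, -0.0]
gripper_width: 0.9
gripper_force: 0.6
```

>>> send_rows(
  motion=[
    {"tx": 0,"ty": 0.01,"tz": 0,"rx": 0,"ry": 0,"rz": 0,"gripper": 1},
    {"tx": 0,"ty": 0.008,"tz": 0,"rx": 0,"ry": 0,"rz": 0,"gripper": 1},
    {"tx": 0,"ty": 0.008,"tz": 0,"rx": 0,"ry": 0,"rz": 0,"gripper": 1},
  ],
)

```text
time_s: 15.78
ee_pos: [547.7, -19.9, 68.8]
ee_rot: [180.0, 0.0, 172.0]
force: [-0.3, -0.4, -0.2]
gripper_width: 0.2
gripper_force: 0.4
```

```bash
python3 -c "
from h import *
stat()"
```

```text
15.78 station [73.8  2.5] z 68.8 rot [180.   0. 172.] F [-0.3 -0.4 -0.2] Fx_st 0.4 w 0.2
```

Light force all the way, so the bar clears the board. I'll go on to the stop.

>>> send_rows(
  motion=[
    {"tx": 0,"ty": 0.006,"tz": 0,"rx": 0,"ry": 0,"rz": 0,"gripper": 1},
    {"tx": 0,"ty": 0.004,"tz": 0,"rx": 0,"ry": 0,"rz": 0,"gripper": 1},
  ],
)

```text
time_s: 16.02
ee_pos: [548.4, -15.0, 68.8]
ee_rot: [180.0, 0.0, 172.0]
force: [0.1, -1.4, 0.5]
gripper_width: 0.4
gripper_force: 0.4
```

>>> send_rows(
  motion=[
    {"tx": 0,"ty": 0.002,"tz": 0,"rx": 0,"ry": 0,"rz": 0,"gripper": 1},
  ],
)

```text
time_s: 16.15
ee_pos: [548.5, -14.1, 68.8]
ee_rot: [180.0, 0.0, 172.0]
force: [-0.4, -0.2, -0.1]
gripper_width: 0.6
gripper_force: 0.3
```

>>> send_rows(
  motion=[
    {"tx": 0,"ty": 0.002,"tz": 0,"rx": 0,"ry": 0,"rz": 0,"gripper": 1},
  ],
)

```text
time_s: 16.27
ee_pos: [548.6, -13.3, 68.8]
ee_rot: [180.0, 0.0, 172.0]
force: [-0.9, -0.9, 0.0]
gripper_width: 0.7
gripper_force: 0.3
```

>>> send_rows(
  motion=[
    {"tx": 0,"ty": 0.002,"tz": 0,"rx": 0,"ry": 0,"rz": 0,"gripper": 1},
  ],
)

```text
time_s: 16.4
ee_pos: [548.7, -12.3, 68.8]
ee_rot: [180.0, 0.0, 172.0]
force: [-0.8, 0.1, -0.6]
gripper_width: 0.5
gripper_force: 0.3
```

>>> send_rows(
  motion=[
    {"tx": 0,"ty": 0.002,"tz": 0,"rx": 0,"ry": 0,"rz": 0,"gripper": 1},
  ],
)

```text
time_s: 16.52
ee_pos: [548.8, -11.6, 68.8]
ee_rot: [-180.0, -0.0, 172.0]
force: [-0.3, -3.2, -0.1]
gripper_width: 0.5
gripper_force: 1.8
```

>>> send_rows(
  motion=[
    {"tx": 0,"ty": 0.002,"tz": 0,"rx": 0,"ry": 0,"rz": 0,"gripper": 1},
  ],
)

```text
time_s: 16.65
ee_pos: [548.8, -11.4, 68.8]
ee_rot: [-179.9, -0.0, 172.1]
force: [-0.5, -7.0, 0.1]
gripper_width: 0.2
gripper_force: 3.6
```

The force rises to 7 N at the end stop, at station x ≈ 65. I'll hold there briefly, then retreat to +x, rise, swing clear and look.

>>> send_rows(
  motion=[
    {"tx": 0,"ty": 0,"tz": 0,"rx": 0,"ry": 0,"rz": 0,"gripper": 1},
    {"tx": 0,"ty": 0,"tz": 0,"rx": 0,"ry": 0,"rz": 0,"gripper": 1},
    {"tx": 0,"ty": -0.01,"tz": 0,"rx": 0,"ry": 0,"rz": 0,"gripper": 1},
    {"tx": 0,"ty": -0.04,"tz": 0,"rx": 0,"ry": 0,"rz": 0,"gripper": 1},
    {"tx": 0,"ty": -0.04,"tz": 0,"rx": 0,"ry": 0,"rz": 0,"gripper": 1},
    {"tx": 0,"ty": 0,"tz": -0.1,"rx": 0,"ry": 0,"rz": 0,"gripper": 1},
    {"tx": 0,"ty": 0,"tz": -0.1,"rx": 0,"ry": 0,"rz": 0,"gripper": 1},
    {"tx": 0,"ty": -0.1,"tz": -0.05,"rx": 0,"ry": 0,"rz": 0,"gripper": 1},
    {"tx": 0,"ty": -0.1,"tz": 0,"rx": 0,"ry": 0,"rz": 0,"gripper": 1},
    {"tx": 0,"ty": -0.1,"tz": 0,"rx": 0,"ry": 0,"rz": 0,"gripper": 1},
    {"tx": 0,"ty": -0.1,"tz": 0,"rx": 0,"ry": 0,"rz": 0,"gripper": 1},
    {"tx": 0,"ty": 0,"tz": 0,"rx": 0,"ry": 0,"rz": 0,"gripper": 1},
  ],
)

```text
time_s: 18.15
ee_pos: [513.7, -256.9, 193.6]
ee_rot: [-180.0, 0.0, 171.7]
force: [0.1, 0.8, 0.6]
gripper_width: 0.7
gripper_force: 0.0
```

```bash
python3 - <<'E'
from hz import *
stat()
gs={n:grab(n) for n in('top','side')}
o={n:orange(gs[n],n) for n in gs}; X=tri([gs['top'],gs['side']],[o['top']['blue'][:2],o['side']['blue'][:2]]); print('blue',X.round(1),st(X))
g=gs['top'];hsv=cv2.cvtColor(g['frame'],cv2.COLOR_RGB2HSV)
y=cv2.inRange(hsv,(18,130,90),(32,255,255)); y[:190]=0;y[:,:260]=0;y[:,330:]=0;y[250:]=0
print('yellow',[st(q).tolist() for q in plane(g,cv2.boxPoints(cv2.minAreaRect(np.argwhere(y)[:,::-1].astype(np.float32))),57)])
H=np.hstack([cv2.resize(gs['top']['frame'][170:270,210:330,::-1],(480,400)),cv2.resize(gs['side']['frame'][165:290,230:330,::-1],(320,400))]); cv2.imwrite('pics/f6.png',H)
E
```

```text
18.15 station [313.2   1.8] z 193.6 rot [-180.     0.   171.7] F [0.1 0.8 0.6] Fx_st -0.8 w 0.7
blue [549.9  79.2  85.5] [-24.7  -9.1]
yellow [[38.7, -12.6], [41.8, 58.4], [59.4, 57.6], [56.1, -13.4]]
```

View pics/f6.png

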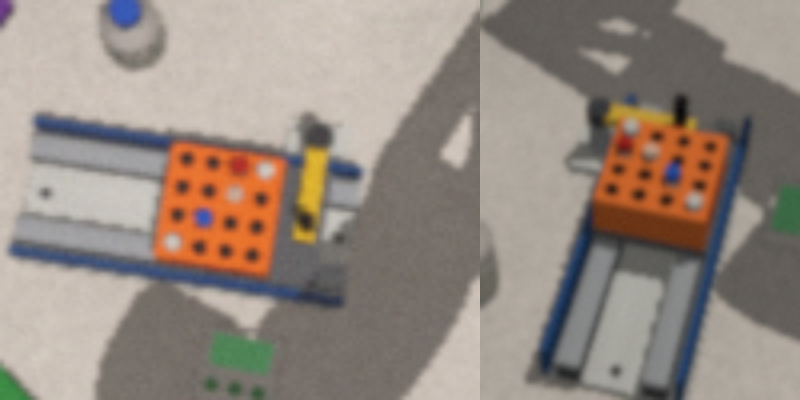

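The latch bar lies straight across the lip: in the top crop it runs from (315,140) to (303,240), ending at station (47.5,-13). The carrier hasn't moved, the tubes are standing, and the timer and bottle are in place.

```bash
python3 -c "
from workcell import env
print(env.job_done())"
```

```text
the job is handed in; nothing more can be done
None
```

The job is handed in: the carrier dropped into the notches (about 6 mm by the cameras), the yellow latch is swung to its end stop across the lip, and the tubes, timer and bottle looked undisturbed in the last pictures; no verdict was returned.

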